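Fit the bar of a work stop and set its hold-down screw to sliding clearance

TASK

Fit the bar of the work stop: set the loose L-shaped stop bar down, without dropping it, in the slots of both rests, its foot outside the plain rest and pointing to the robot's side, swing the clamp arm over the bar until it meets its stop pin, and turn the thumbscrew clockwise until it seats hard on the bar. Then back the thumbscrew off a quarter turn, so that the bar can just slide, and finish still gripping the thumbscrew at that setting: do not let go of it, its lock nut will be tightened while you hold it. Leave the spanner, square, caliper and oil bottle round about as they are.

Things in the scene. Friction and masses are not known exactly. Their poses are not given: they have to be found in the camera images.
- work_stop: The work stop, fixed to the bench: grey base plate 86 x 236 x 12 mm with two steel slotted rests, a lug and the clamp arm's pivot post behind the right one. Origin on the bench midway between the rests; y along the line of the slots to the robot's left, x away from the robot (turned up to 0.25 rad), z up. The arm's pivot is at x = +62, y = -80 mm.
- plain_rest (a point): Slot floor of the left, plain rest: work stop's x 0, y +80 mm, 40 mm above the bench. The rest is 24 mm wide in y, 54 mm in x (feet 26 mm high reach 73 mm). Its slot runs along y, open above and at both ends, 23.5 mm wide at the floor, flaring to 32 mm at the top, 51 mm above the bench. Axes as the work stop's.
- clamp_rest (a point): Slot floor of the right rest, over which the clamp arm swings: work stop's x 0, y -80 mm, 40 mm above the bench. Same rest and slot as the plain one. With the bar in both slots its underside is 40 mm and its top 52 mm above the bench.
- stop_bar: The loose steel stop bar, about 0.45 kg: 20 mm wide (own x), 225 mm long (own y, -105 to +120), 12 mm thick; at its +y end a foot 14 mm wide reaches 40 mm out to -x, an L. Origin under its middle line. Starts on the bench, foot at the far end. Fitted, its axes match the work stop's, its origin 40 mm above that one, -14 (foot at the rest) to +20 mm along y.
- stop_bar_grip (a point): Where to grip the stop bar: on its middle line at half its thickness, 15 mm from the origin towards the foot, near its centre of mass. Axes as the stop bar's: grip across x, 20 mm.
- stop_bar_foot (a point): A point in the foot of the stop bar, at x = -40, y = +113 mm of the bar, half its thickness. Axes as the stop bar's.
- clamp_arm (a joint): Swing of the clamp arm, rad: 0 = home over the clamp rest, against its stop pin; grows counterclockwise from above, to 1.6. Starts 1.0 to 1.5, out to the right; stays where left (friction 0.12 N m). Dark steel, 24 mm wide, 60 to 76 mm above the bench, with a 30 mm round boss, 80 mm high, at the screw. Push its flank with closed fingers, tips 63 to 73 mm above the bench.
- clamp_pivot (a point): On the axis of the clamp arm's vertical pivot, 68 mm above the bench. Its -x axis points along the arm to the thumbscrew, 62 mm away; at home its axes match the work stop's.
- thumbscrew (a joint): Turn of the thumbscrew in the arm's end, rad: 0 = seated hard on the bar, a firm stop; grows as it is backed off, counterclockwise from above, rising 4 mm a turn. Starts at 1.9 to 3.0; stays where left (friction 0.03 N m). A quarter turn off the seat is 1.57.
- thumbscrew_grip (a point): Centre of the thumbscrew's flat wing head: 36 mm wide along its own x, 8 mm thick along its own y, 22 mm high; centre 109.5 mm above the bench when seated, 1 to 2 mm higher backed off. Grip it across the 8 mm from above; it turns with the screw (its x along the arm when seated). Below it sit a collar and a loose hexagon lock nut.
- lock_nut_spanner: A steel spanner 25 x 175 mm on the bench to the right of the work stop; leave it. Origin under its middle.
- square_1: A try square 148 x 100 mm, 16 mm high, on the bench to the right, behind the spanner; leave it. Origin under its middle.
- caliper_1: A vernier caliper 72 x 205 mm, 12 mm high, at the left; leave it. Origin under its middle.
- oil_bottle_1: A brown bottle, 56 mm across and 135 mm high, behind the stop bar at the left; leave it standing. Origin under its middle.

How it is judged:
On the way, in this order (a step that is already met when the one before it is completed fails the run):
1. the stop bar lies down in the slots of both rests, its foot outside the plain rest on the robot's side, and is let go (z of stop_bar in the frame of work_stop between 0.0385 and 0.0425 m and x of stop_bar in the frame of work_stop between -0.004 and 0.004 m and y of stop_bar in the frame of work_stop between -0.018 and 0.022 m and angle between the y axis of stop_bar and the y axis of work_stop, either way round below 0.05 rad and y of stop_bar_foot in the frame of work_stop above 0.09 m and x of stop_bar_foot in the frame of work_stop below -0.02 m and angle between stop_bar's own z axis and vertical below 0.03 rad and contact force between the fingers and stop_bar below 0.1 N), for 0.2 s.
2. the clamp arm is swung home against its stop pin, the bar still in its slots (z of stop_bar in the frame of work_stop between 0.0385 and 0.0425 m and x of stop_bar in the frame of work_stop between -0.004 and 0.004 m and y of stop_bar in the frame of work_stop between -0.018 and 0.022 m and angle between the y axis of stop_bar and the y axis of work_stop, either way round below 0.05 rad and y of stop_bar_foot in the frame of work_stop above 0.09 m and x of stop_bar_foot in the frame of work_stop below -0.02 m and angle between stop_bar's own z axis and vertical below 0.03 rad and value of joint clamp_arm below 0.08 rad), for 0.2 s.
3. the thumbscrew is turned down until it seats and bears on the bar (all of step 2 and value of joint thumbscrew below 0.12 rad and contact force between thumbscrew and stop_bar above 1 N), for 0.1 s.
At the end, for the whole second after the job is handed in: The bar lies down in both slots, foot outside the plain rest towards the robot; the clamp arm is home within 0.08 rad; the thumbscrew stands still 1.57 rad (within 0.35) back from its seat, clear of the bar, and the fingers still grip it (over 1 N) (all of step 2 and value of joint thumbscrew between 1.22 and 1.92 rad and velocity of joint thumbscrew between -0.2 and 0.2 rad/s and contact force between thumbscrew and stop_bar below 0.3 N and contact force between the fingers and thumbscrew above 1 N); the arm keeps its last pose, push and grip.
It fails at once if the stop bar is dropped into the rests (let go more than 15 mm above its place) (contact force between the fingers and stop_bar below 0.05 N and z of stop_bar in the frame of work_stop above 0.055 m and horizontal distance between stop_bar and work_stop below 0.05 m).
It fails at once if the spanner, square, caliper or oil bottle is moved more than 3 cm (distance of any of lock_nut_spanner, square_1, caliper_1, oil_bottle_1 from where it was at the start of the episode above 0.03 m).
It fails at once if the oil bottle is tipped over (angle between oil_bottle_1's own z axis and vertical above 0.5 rad).
It also fails if it takes over 72 s, if anything falls off the work surface, if the arm or the gripper's body presses on something with over 40 N, if the wrist force passes 120 N, or if a joint passes its speed limit or range.

ROBOT

A 7-joint arm with a two-finger parallel gripper is mounted at the origin on a cart in front of the work surface, level with it; the furniture and walls round the work are solid. World frame = base frame: x ahead of the robot, y to its left, z up, the work surface at z = 0. Lengths are in m, angles in rad, forces in N, time in s.
With the tool pointing down it reaches from about 0.425 to 1.025 m from the base axis. Payload 3.6 kg.
Tool frame: the origin (TCP) lies on the centre line of the jaws, within the pads' length; the fingertips stand 17 mm ahead of it and the grasp point (between the pads) lies 2 mm behind it; z points along the fingers, y is the line along which they close (so a half turn about z gives the same grasp; the last joint's range is limited). The gripper opens to 85 mm and grips with 20 to 120 N. Pads are 22 mm wide; open, the fingers measure 114 mm over their backs; the gripper's body (76 mm by 85 mm) begins 54 mm behind the grasp point. The pads swing forward as they close: fully open they stand 13 mm farther back than shut.
Start: joints at [1.121, 0.591, 0.048, 1.609, -0.033, 0.943, -0.034], TCP at [0.253, -0.68, 0.248] pointing down, gripper open.
Joint ranges: [-2.69, 2.69], [-0.47, 2.24], [-1.27, 1.36], [0.19, 2.51], [-1.53, 4.68], [0.08, 2.07], [-3.09, 3.09]. Speed limits (rad/s): [2.57, 2.57, 3.14, 3.14, 3.14, 3.14, 3.14].

INTERFACE

Orientations are given as a unit quaternion [x, y, z, w].
In Python, from station import r, solve_ik, imaging, ticket gives the robot as it stands. Calls block until the motion is done:
- r.move_pose(position, orientation): joint-space move of the TCP to a pose.
- r.move_straight(position, max_speed=0.15, rot=None, force_limit=None): straight line of the TCP; rot=None keeps the orientation; max_speed is the mean speed in m/s. With force_limit (N) it stops when the force on the tool has changed by that much, and returns True; else False.
- r.goto_joints(angles): joint-space move.
- r.grip(opening, squeeze=None): finger opening in m; squeeze is the grip in N (None keeps the last); returns when the fingers have stopped.
- r.hold(seconds).
- solve_ik(position, orientation): joint angles nearest the present ones, or None.
- r.sense(): the state.
- imaging.camera(name): name is "side" or "top" or "wrist"; returns a dict with "img" (400x640x3 uint8, red, green, blue), "range_z" (400x640 float32, m along the optical axis (not along the pixel's ray), 0 where there is no reading), "fx", "fy", "cx", "cy" (pixels), "origin" and "attitude" of the camera in the world; the wrist camera has in their place "mount" (4x4, takes a point from camera to tool coordinates, whose origin is the TCP and whose axes are the flange's). Camera axes: x right, y down, z forward; pixel columns grow to the right and rows downward; lengths in m; the calibration is good to about 2 mm. A picture is of the moment at which its call begins: read the wrist's pose just before it.
A pose or a line that the arm cannot do raises r.MotionError and nothing moves.
- ticket.job_done(): hands the job in; it is judged then, once.
Trained networks look in the newest picture that a camera, given by its name, has taken for a name from the list of things; names that differ only in an ending like _2 or _b are one class to them, and where a whole thing is asked for, a point or a joint stands for the part that bears it (a point fixed in the world has none). Each returns a list of dicts, best first, with "score" (0 to 1); they miss things now and then, are a little off and sometimes report something else, mostly with a low value. They report only what shows in the picture. A call takes as long as a camera call.
- imaging.masks_of(thing, camera): "pixels" (400x640 bool, what is visible of it) and "xy" ([column, row] in pixels, amid what is visible of it).
The state is a dict: "time_s": time; "joint_positions": joint angles; "joint_velocities": joint speeds; "joint_efforts": joint torques, N m; "eef_pos": TCP position; "orientation": TCP orientation; "force": force on the tool from outside, world axes, zero at the start; "wrist_torque": the same for the moment, N m; "opening": finger opening in m; "grasp_force": force on a finger pad.
Only numpy, scipy, OpenCV 4.12 (cv2) and the standard library are available. Lean on these libraries where they do the work, as an engineer would, in place of code of your own. Each camera call takes 0.05 s, during which the arm holds its last target. There are 200 camera calls.

## Working session

There is one attempt and no reset: what is moved stays moved. The work goes in short steps, each a Python script; the robot and the scene stay as the last script left them, time stands still between calls to the robot, and variables do not carry over. Pictures are saved under pics/ and viewed, at most 13 in all, crops included, and the job is handed in when it is done.

```bash
ls; mkdir -p pics; cat > h.py <<'E'
import numpy as np, cv2
from scipy.spatial.transform import Rotation as R
from station import r, solve_ik, imaging, ticket
def cam(name):
    s=r.sense(); c=imaging.camera(name)
    if 'mount' in c:
        T=np.eye(4);T[:3,:3]=R.from_quat(s['orientation']).as_matrix();T[:3,3]=s['eef_pos']
        T=T@np.array(c['mount'])
    else:
        T=np.eye(4);a=np.array(c['attitude'])
        T[:3,:3]=a if a.shape==(3,3) else R.from_quat(a).as_matrix(); T[:3,3]=c['origin']
    z=c['range_z'];v,u=np.mgrid[:400,:640]
    P=np.stack([(u-c['cx'])/c['fx']*z,(v-c['cy'])/c['fy']*z,z],-1)
    c['P']=P@T[:3,:3].T+T[:3,3]; c['P'][z==0]=np.nan; c['T']=T
    return c
def save(c,n): cv2.imwrite('pics/'+n+'.png',c['img'][:,:,::-1])
def down(yaw):  # tool z down, tool y (closing line) at angle yaw from world x
    y=np.array([np.cos(yaw),np.sin(yaw),0]);z=np.array([0,0,-1.]);x=np.cross(y,z)
    return R.from_matrix(np.stack([x,y,z],1)).as_quat()
E
python3 - <<'E'
from h import *
for n in ['top','side']:
    c=cam(n);save(c,n);print(n,c['origin'],c['attitude'])
    for t in ['work_stop','stop_bar','clamp_arm','thumbscrew','lock_nut_spanner','square_1','caliper_1','oil_bottle_1']:
        m=imaging.masks_of(t,n)
        for d in m[:2]:
            p=c['P'][d['pixels']];p=p[~np.isnan(p[:,0])]
            print(t,round(d['score'],2),d['xy'],d['pixels'].sum(),np.round(np.median(p,0),3) if len(p) else '',np.round(np.percentile(p,[2,98],axis=0),3).tolist() if len(p) else '')
s=r.sense();print(s['time_s'],s['orientation'],s['opening'])
E
```

```text
pics
station.py
top [-0.30120809 -0.06327308  1.55602142] [ 0.72832069 -0.63137381  0.17311107 -0.20235769]
work_stop 0.64 [341.4, 227.9] 1532 [ 0.482 -0.038  0.015] [[0.433, -0.141, 0.005], [0.548, 0.105, 0.105]]
stop_bar 0.55 [263.4, 214.7] 380 [0.505 0.28  0.012] [[0.463, 0.191, -0.003], [0.579, 0.39, 0.02]]
clamp_arm 0.72 [364.4, 214.7] 192 [ 0.525 -0.116  0.079] [[0.506, -0.15, 0.042], [0.556, -0.07, 0.124]]
thumbscrew 0.61 [369.3, 214.2] 32 [ 0.515 -0.14   0.113] [[0.508, -0.15, 0.093], [0.525, -0.131, 0.126]]
square_1 0.56 [436.9, 210.9] 351 [ 0.631 -0.402  0.006] [[0.15, -0.446, -0.004], [0.697, -0.249, 0.771]]
caliper_1 0.79 [189.0, 210.9] 254 [0.472 0.577 0.006] [[0.425, 0.449, -0.002], [0.503, 0.637, 0.013]]
oil_bottle_1 0.62 [248.8, 172.3] 272 [0.657 0.377 0.086] [[0.643, 0.357, 0.013], [0.681, 0.404, 0.137]]
oil_bottle_1 0.2 [369.7, 213.1] 53 [ 0.518 -0.139  0.112] [[0.506, -0.154, -0.001], [0.595, -0.127, 0.127]]
side [ 0.42938389 -0.94705618  0.99729695] [ 0.90798255 -0.04637391  0.03180895 -0.41521722]
stop_bar 0.77 [305.4, 188.2] 262 [0.509 0.268 0.013] [[0.464, 0.18
[... 372 characters left out ...]
 [306.4, 247.0] 1806 [ 0.486 -0.06   0.016] [[0.434, -0.153, 0.008], [0.565, 0.083, 0.116]]
square_1 0.85 [360.8, 354.2] 729 [ 0.608 -0.412  0.004] [[0.524, -0.457, -0.001], [0.682, -0.372, 0.019]]
square_1 0.54 [332.6, 364.0] 50 [ 0.529 -0.439  0.007] [[0.484, -0.458, 0.001], [0.539, -0.372, 0.012]]
caliper_1 0.66 [286.2, 145.4] 132 [0.47  0.587 0.006] [[0.422, 0.444, 0.002], [0.498, 0.636, 0.013]]
oil_bottle_1 0.62 [343.3, 160.8] 387 [0.669 0.364 0.072] [[0.645, 0.353, 0.007], [0.698, 0.389, 0.137]]
oil_bottle_1 0.43 [304.1, 189.1] 298 [0.513 0.259 0.013] [[0.464, 0.184, 0.002], [0.581, 0.389, 0.018]]
0.9 [ 9.84212192e-01  1.76992544e-01 -6.36172451e-06  1.56199790e-06] 0.08516259974780342
```

```bash
python3 - <<'E'
from h import *
c=cam('top')
big=lambda im,n:cv2.imwrite('pics/'+n+'.png',cv2.resize(im[:,:,::-1],None,fx=2.2,fy=2.2,interpolation=cv2.INTER_CUBIC))
big(c['img'][140:290,150:500],'top2')
r.move_pose([0.50,-0.03,0.36],down(-np.pi/2))
c=cam('wrist');save(c,'w1');print(np.round(c['mount'],3).tolist(), c['fx']); np.save('w1.npy',c['P'])
for t in ['work_stop','clamp_arm','thumbscrew']:
    for d in imaging.masks_of(t,'wrist')[:1]:
        p=c['P'][d['pixels']];print(t,d['score'],d['xy'],np.nanmedian(p,0))
r.move_pose([0.50,0.27,0.36],down(-np.pi/2))
c=cam('wrist');save(c,'w2');np.save('w2.npy',c['P'])
for t in ['stop_bar','oil_bottle_1']:
    for d in imaging.masks_of(t,'wrist')[:1]:
        p=c['P'][d['pixels']];print(t,d['score'],d['xy'],np.nanmedian(p,0)); np.save(t+'.npy',d['pixels'])
s=r.sense();print(s['time_s'],s['joint_positions'])
E
```

```text
[[-0.0, -0.961, -0.277, 0.071], [1.0, -0.0, 0.0, -0.001], [-0.0, -0.277, 0.961, -0.126], [0.0, 0.0, 0.0, 1.0]] 307.94344803143497
work_stop 0.94 [327.0, 168.4] [ 0.49256986 -0.04139132  0.01311937]
clamp_arm 0.77 [381.6, 146.0] [ 0.53096559 -0.11472955  0.07865577]
thumbscrew 0.59 [405.8, 155.9] [ 0.52029667 -0.13878103  0.11997451]
stop_bar 0.86 [319.6, 151.9] [0.51188921 0.26959247 0.01252494]
oil_bottle_1 0.82 [223.2, 27.4] [0.66421072 0.37112021 0.09840099]
4.95 [-0.26628155  0.29798895 -0.38930049  1.83161676  0.13086934  1.03742173
 -2.28132178]
```

View pics/top2.png

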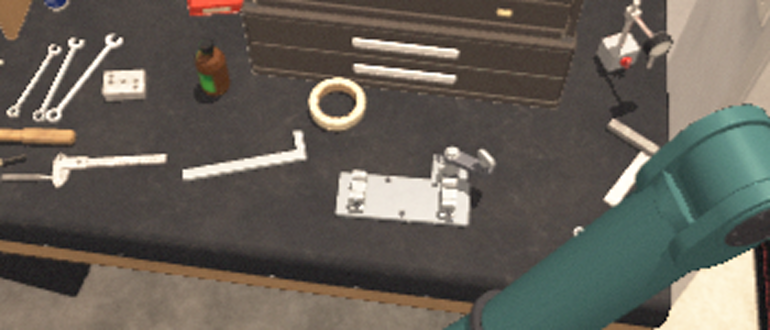

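View pics/w1.png

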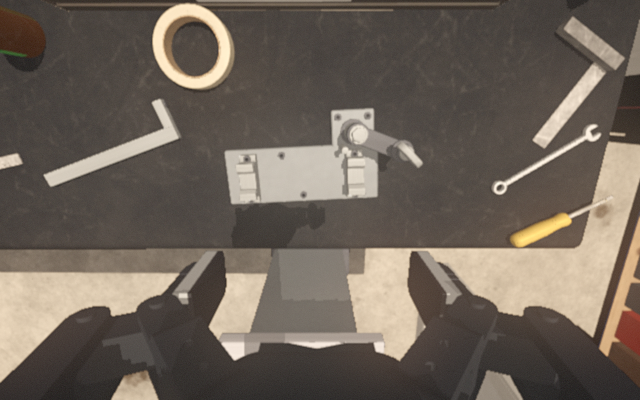

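View pics/w2.png

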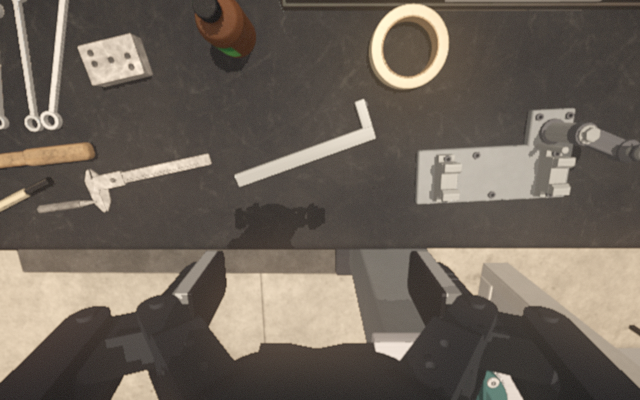

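```bash
cat > fit.py <<'E'
from h import *
def mask_rect(P,sel,zlo,zhi):
    m=sel&(P[...,2]>zlo)&(P[...,2]<zhi)
    n,l,st,ce=cv2.connectedComponentsWithStats(m.astype(np.uint8))
    out=[]
    for i in range(1,n):
        if st[i,4]<60: continue
        q=P[l==i][:,:2].astype(np.float32)
        (cx,cy),(a,b),ang=cv2.minAreaRect(q*1000); out.append((st[i,4],np.round([cx,cy,a,b,ang],1).tolist(),np.round(q.mean(0)*1000,1).tolist()))
    return out
E
python3 - <<'E'
from fit import *
def look(pos,name,things):
    r.move_pose(pos,down(-np.pi/2)); c=cam('wrist'); save(c,name); P=c['P']; np.save(name+'.npy',P); ms={}
    for t in things:
        m=imaging.masks_of(t,'wrist')
        if m: ms[t]=m[0]['pixels']; print(t,m[0]['score'],m[0]['xy'],np.nanmedian(P[ms[t]],0))
    return P,ms
P,ms=look([0.50,0.275,0.20],'w3',['stop_bar'])
for lo in [(.006,.018),(.009,.016)]: print(mask_rect(P,cv2.dilate(ms['stop_bar'].astype(np.uint8),np.ones((5,5)))>0,*lo))
P,ms=look([0.485,-0.035,0.23],'w4',['work_stop','clamp_arm','thumbscrew'])
al=(P[...,0]>.38)&(P[...,0]<.65)&(abs(P[...,1])<.25)
print('plate',mask_rect(P,al,.006,.018)); print('rests',mask_rect(P,al,.046,.056)); print('feet',mask_rect(P,al,.021,.031));print('arm',mask_rect(P,al,.07,.086))
print('floor',mask_rect(P,al,.037,.043)); print('wing',mask_rect(P,al,.112,.13)); print(r.sense()['time_s'])
E
```

```text
stop_bar 0.74 [328.5, 170.0] [0.51294201 0.26795438 0.01246819]
[(np.int32(4840), [523.5, 294.3, 60.1, 227.7, 19.7], [514.7000122070312, 274.20001220703125])]
[(np.int32(4728), [523.5, 294.3, 60.0, 227.7, 19.7], [514.5, 274.20001220703125])]
work_stop 0.92 [333.6, 172.2] [ 0.49548762 -0.04699398  0.01320354]
clamp_arm 0.8 [413.0, 142.4] [ 0.53059842 -0.11788807  0.07912743]
thumbscrew 0.64 [330.2, 167.4] [ 0.49533482 -0.04649933  0.01321716]
plate [(np.int32(172), [634.6, 170.5, 34.8, 5.1, 34.8], [637.5999755859375, 173.39999389648438]), (np.int32(352), [620.1, 114.3, 17.1, 76.8, 37.2], [622.0999755859375, 106.5999984741211]), (np.int32(1955), [549.1, 222.6, 60.1, 78.4, 19.7], [543.2999877929688, 208.89999389648438]), (np.int32(12588), [501.3, -5.4, 137.2, 236.7, 3.0], [488.6000061035156, -16.100000381469727])]
rests [(np.int32(345), [499.7, -85.6, 15.1, 23.8, 2.5], [500.5, -85.0999984741211]), (np.int32(353), [491.8, 74.0, 15.1, 24.5, 3.4], [492.70001220703125, 73.19999694824219]), (np.int32(349), [460.8, -87.5, 15.4, 24.2, 3.4], [461.20001220703125, -87.19999694824219]), (np.int32(349), [453.2, 71.9, 24.6, 15.3, 90.0], [453.29998779296875, 71.30000305175781])]
feet [(np.int32(2387), [626.4, 141.2, 46.9, 104.3, 0.1], [624.7999877929688, 139.60000610351562]), (np.int32(206), [480.7, -86.3, 72.1, 23.8, 2.4], [498.70001220703125, -82.69999694824219]), (np.int32(339), [472.5, 72.6, 72.9, 24.3, 3.3], [484.5, 67.0999984741211])]
arm [(np.int32(2179), [532.3, -110.0, 85.9, 29.1, 69.5], [533.4000244140625, -106.19999694824219])]
floor [(np.int32(553), [472.9, 72.8, 52.8, 24.2, 2.7], [472.29998779296875, 71.5]), (np.int32(506), [475.7, -86.6, 41.1, 23.6, 3.0], [478.8999938964844, -86.0])]
wing [(np.int32(603), [520.7, -141.2, 37.8, 8.4, 46.0], [521.7999877929688, -139.10000610351562])]
7.125
```

View pics/w4.png

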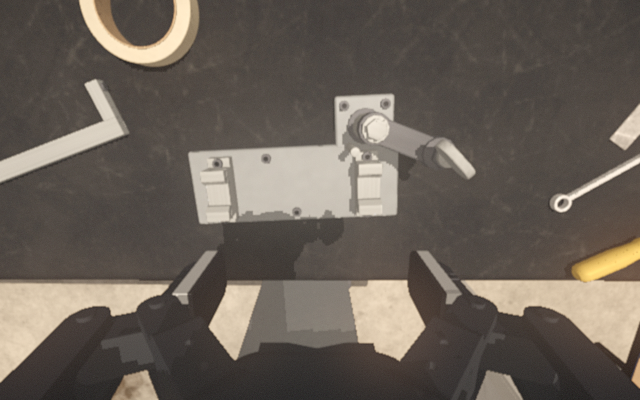

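View pics/w3.png

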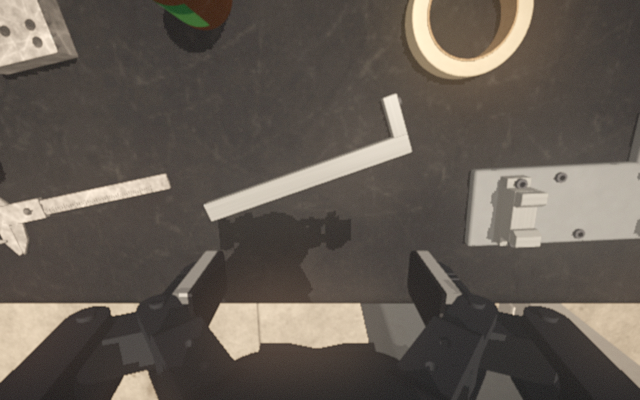

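```bash
python3 - <<'E'
from fit import *
P=np.load('w3.npy').reshape(-1,3)
o=np.array([.5021,.2946]);a=np.deg2rad(199.7)
for k in range(3):
    ex=np.array([np.cos(a),np.sin(a)]);ey=np.array([-ex[1],ex[0]])
    q=P[:,:2]-o;X=q@ex;Y=q@ey
    m=(abs(X)<16)&(Y>-90)&(Y<95)&(P[:,2]>.0085)&(P[:,2]<.017)
    # midline per slice from extremes
    ys=np.arange(-.08,.09,.02);mid=[]
    for y in ys:
        s=X[m&(abs(Y-y)<.006)];mid.append((np.percentile(s,2)+np.percentile(s,98))/2)
    f=np.polyfit(ys,mid,1);print(f,np.round(np.array(mid)*1e3,1),s.min(),s.max())
    o=o+ex*f[1];a-=f[0]
n=(abs(X)<.008)&(P[:,2]>.009)&(P[:,2]<.017)&(abs(Y)<.15);print('ends',Y[n].min(),Y[n].max(),o,np.rad2deg(a))
def ik(p,yaw): 
    j=solve_ik(p,down(yaw)); return None if j is None else np.round(j,2)
print(r.sense()['joint_positions'])
for g in (a-np.pi,a): print('g',ik([.507,.2805,.25],g))
for g in (.049,.049+np.pi): print('p',ik([.476,.011,.2],g))
print('arm',ik([.52,-.18,.15],-np.pi/2)); 
E
```

```text
[ 0.19905399 -0.02713397] [ -0.9  -0.8 -79.5 -77.9 -83.2  -0.6  -0.5  -0.4  -0.3] -0.01016554953174076 0.009949648241066382
[0.13475253 0.0092245 ] [ 43.  -40.1 -46.5  31.1  27.1  23.1  19.   15.3  11.2] 0.0003091970830984259 0.021895439071298383
[ 1.40468216e-01 -1.10305959e-04] [-36.2 -45.6  32.2  25.4  18.5  11.5   4.6  -2.2  -9.3] -0.021210399873691044 0.003392834660535984
ends 0.0010544313443526675 0.10697784228000938 [0.51862814 0.30241701] 172.52605927010646
[ 0.26438795  0.33922556 -0.36074361  2.1408378   0.18463998  0.68998832
 -1.78850622]
g [-0.04  0.5  -0.75  1.92  0.44  0.89 -1.14]
g [-1.33  0.71  1.19  1.97 -0.78  1.02 -3.05]
p [ 0.46  0.44 -0.74  2.18  0.48  0.69 -0.57]
p [-0.59  0.42  0.62  2.22 -0.42  0.62 -2.76]
arm [ 0.46  0.53 -0.28  2.07  0.26  0.58 -1.57]
```

```bash
python3 - <<'E'
from fit import *
g=.340;p=np.array([.5076,.2805])
r.move_pose([*p,.12],down(g)); print('open',r.sense()['opening'])
r.grip(.05)
print('stop',r.move_straight([*p,.0195],.08,force_limit=15))
r.grip(.0,60); s=r.sense(); print(s['opening'],s['grasp_force'],s['eef_pos'])
r.move_straight([*p,.05],.05); s=r.sense(); print(s['opening'],s['grasp_force'],s['force'])
r.move_straight([*p,.27],.2)
W=np.array([.4764,-.0068]);y=.049
print(solve_ik([*(p),.27],down(.049+np.pi)),solve_ik([.475,.011,.25],down(.049+np.pi)),r.sense()['joint_positions'])
c=cam('wrist');save(c,'w5');print(r.sense()['time_s'])
E
```

```text
open 0.0851544695325177
stop False
0.017992947156439013 60.583351850509644 [0.50774078 0.28059239 0.02013369]
0.018399769095435104 59.53544497489929 [ 0.65369345  0.7599912  -3.72670122]
[-1.34037138  0.67095951  1.1884011   1.95086733 -0.73255069  1.04024629
 -2.90942262] [-0.86507987  0.43090018  1.00240364  2.18252394 -0.52007008  0.78717607
 -2.61545816] [ 0.03705877  0.51105143 -0.86679507  1.89733006  0.4737727   0.95513304
 -0.71064563]
12.6833
```

View pics/w5.png

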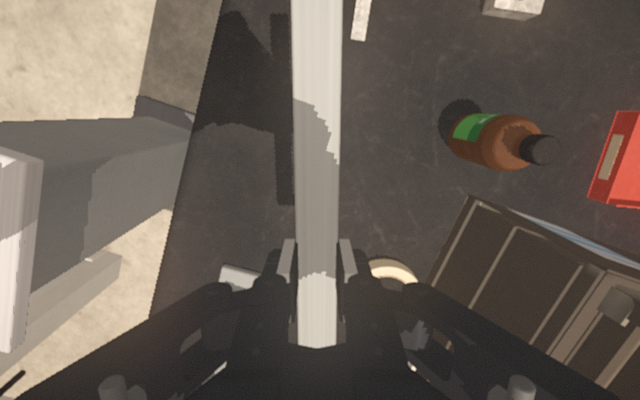

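```bash
python3 - <<'E'
from fit import *
yw=.049-np.pi
r.move_pose([.50,.20,.30],down(-.6)); r.move_pose([.49,.11,.28],down(-1.9))
p=np.array([.4755,.0112])
r.move_pose([*p,.16],down(yw))
r.move_straight([*p,.10],.1); r.hold(.1)
s=r.sense(); print(s['time_s'],s['eef_pos'],s['opening'],s['grasp_force'],s['force'],s['joint_positions'])
c=cam('wrist');save(c,'w6'); np.save('w6.npy',c['P'])
P=c['P']; al=(P[...,0]>.38)&(P[...,0]<.60)&(abs(P[...,1])<.25)
print('rests',mask_rect(P,al,.046,.056)); print('bar',mask_rect(P,al,.082,.105))
E
```

```text
15.8083 [0.47620997 0.01129977 0.10069079] 0.017934316756741873 59.536943435668945 [-0.32355419 -0.6088928  -4.27890954] [-0.2449603   0.54512694  0.16857748  2.27068982 -0.26344166  0.34123515
 -2.94408245]
rests [(np.int32(1226), [501.0, -85.6, 12.6, 24.3, 3.1], [500.79998779296875, -85.5]), (np.int32(1451), [460.7, -87.6, 15.0, 24.2, 3.1], [460.79998779296875, -87.5999984741211]), (np.int32(275), [533.5, -78.8, 25.1, 8.3, 61.8], [531.5999755859375, -78.5]), (np.int32(65), [517.5, -67.2, 8.6, 3.4, 78.0], [516.9000244140625, -67.0999984741211]), (np.int32(119), [489.6, 76.4, 6.0, 20.0, 0.3], [488.79998779296875, 79.5999984741211]), (np.int32(79), [457.0, 77.7, 5.1, 14.0, 4.0], [457.29998779296875, 80.0999984741211])]
bar [(np.int32(16286), [475.2, -18.9, 160.4, 44.9, 85.9], [478.70001220703125, -30.200000762939453]), (np.int32(1636), [541.7, -83.8, 18.8, 17.0, 9.0], [541.4000244140625, -83.4000015258789])]
```

View pics/w6.png

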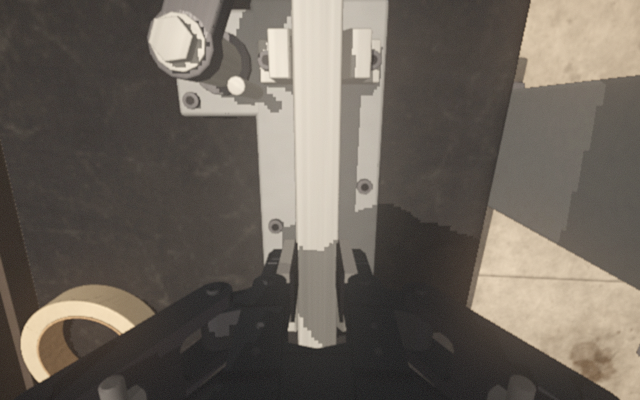

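```bash
python3 - <<'E'
from fit import *
P=np.load('w6.npy').reshape(-1,3)
ys=[];xs=[]
for y in np.arange(-.09,-.02,.01):
    m=(abs(P[:,1]-y)<.003)&(P[:,2]>.082)&(P[:,2]<.105)&(abs(P[:,0]-.478)<.02); q=P[m,0]
    if len(q)>10: lo,hi=np.percentile(q,[2,98]); ys.append(y);xs.append((lo+hi)/2); print(round(y,3),lo,hi,np.median(P[m,2]))
f=np.polyfit(ys,xs,1); print('angle',-f[0],'x at -.0865:',np.polyval(f,-.0865),'at W',np.polyval(f,-.0068))
E
```

```text
-0.09 0.47195268163442394 0.49090062795556916 0.09324455750845527
-0.08 0.47165598582510593 0.4908096619064752 0.09316327973900365
-0.07 0.4709586729031564 0.49013711857395337 0.09318903374223689
-0.06 0.47062908700126466 0.48984321055413566 0.09320364984195095
-0.05 0.4700392046443621 0.4892464338922435 0.09315048887965138
-0.04 0.4696179026904793 0.48875678072818746 0.09313206156067164
-0.03 0.4689972304801954 0.48819938128659146 0.09311650398153812
angle 0.04814674113563522 x at -.0865: 0.48140045864553327 at W 0.47756316337702315
```

```bash
python3 - <<'E'
from fit import *
p=np.array([.4745,.0112])
print(r.move_straight([*p,.072],.06)); 
hit=r.move_straight([*p,.0585],.02,force_limit=8); r.hold(.15)
s=r.sense(); print(hit,s['time_s'],s['eef_pos'],s['opening'],s['force'])
if s['eef_pos'][2]<.0635:
    r.grip(.045); r.hold(.2); r.move_straight([*p,.12],.15)
    r.move_pose([.455,.0,.24],down(-np.pi/2+.05))
    c=cam('wrist');save(c,'w7');P=c['P'];np.save('w7.npy',P)
    al=(P[...,0]>.38)&(P[...,0]<.60)&(abs(P[...,1])<.25)
    print('bar',mask_rect(P,al,.0465,.058)); print('wing',mask_rect(P,al,.112,.13)); print(r.sense()['time_s'],r.sense()['joint_positions'])
E
```

```text
False
True 17.2167 [0.47452371 0.01122343 0.06008471] 0.018280119017243454 [-1.20676498  0.74107704  5.29080108]
bar [(np.int32(71), [540.2, -74.1, 25.4, 8.5, 10.3], [539.4000244140625, -72.30000305175781]), (np.int32(347), [491.7, 73.9, 14.6, 24.0, 2.8], [492.20001220703125, 73.5]), (np.int32(350), [499.4, -85.8, 14.6, 24.6, 2.5], [500.0, -85.19999694824219]), (np.int32(5606), [455.6, 4.8, 59.3, 227.8, 2.9], [469.8999938964844, 13.800000190734863])]
wing [(np.int32(719), [520.3, -141.1, 37.9, 8.5, 45.3], [521.2000122070312, -138.8000030517578])]
19.525 [ 0.07467767  0.2751448  -0.21076472  2.19908442  0.09018968  0.67708487
 -1.72050545]
```

View pics/w7.png

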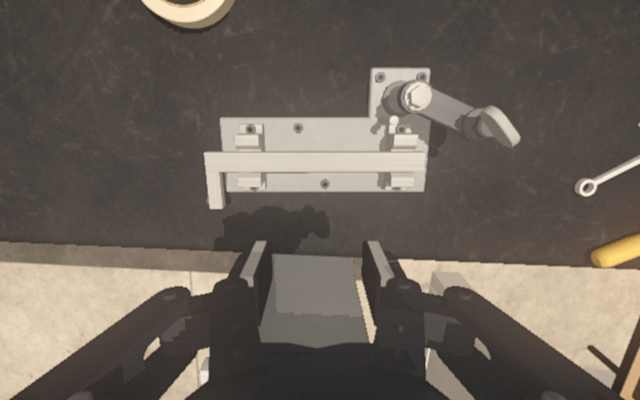

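```bash
python3 - <<'E'
from fit import *
yw=.049;W=np.array([.4764,-.0068])
Rz=lambda a:np.array([[np.cos(a),-np.sin(a)],[np.sin(a),np.cos(a)]])
piv=W+Rz(yw)@[.062,-.080]
def tp(phi,off,z=.085): return [*(piv+Rz(yw+phi)@[-.038,-off]),z]
q=lambda phi:down(yw+phi-np.pi/2)
r.grip(0.,30)
r.move_pose(tp(1.165,.06,.20),q(1.165))
r.move_straight(tp(1.165,.05),.15); s=r.sense();print(s['eef_pos'],s['opening'],s['joint_positions'])
hit=r.move_straight(tp(1.165,.026),.05,force_limit=15); print('approach',hit,r.sense()['force'])
for phi in np.linspace(1.165,0,8)[1:]:
    hit=r.move_straight(tp(phi,.026),.05,rot=q(phi),force_limit=12)
    s=r.sense();print(round(phi,2),hit,np.round(s['force'],1))
    if hit: break
if not hit:
    print('final',r.move_straight(tp(0,.010),.03,force_limit=12)); r.hold(.2)
s=r.sense();print(s['eef_pos'],s['force'],s['time_s'],tp(0,.026))
E
```

```text
[ 0.57647572 -0.13651593  0.08572891] 0.0002480749744317842 [ 0.38456272  0.66960084 -0.3226024   2.0053827   0.40251727  0.52622958
 -0.58077206]
approach False [ 1.90872377 -0.16030626  2.62202831]
1.0 False [1.5 0.  3.4]
0.83 False [-0.1 -0.1  0.7]
0.67 False [ 2.1 -0.8 -0.6]
0.5 False [ 2.3 -1.5 -0.6]
0.33 False [ 2.4 -2.5  0.5]
0.17 False [ 2.4 -2.   0.5]
0.0 False [ 2.8 -2.   0. ]
final True
[ 0.50572136 -0.11087003  0.08499451] [-0.63367651 -1.68402781  1.43600786] 25.45 [np.float64(0.5055631155481786), np.float64(-0.11149724299867494), 0.085]
```

```bash
python3 - <<'E'
from fit import *
s=r.sense();e=np.array(s['eef_pos'])
r.move_straight(e+[0,-.04,0],.1); r.move_straight(e+[0,-.04,.13],.2)
r.move_pose([.455,-.05,.24],down(-np.pi/2+.05)); r.grip(.04)
c=cam('wrist');save(c,'w8');P=c['P'];np.save('w8.npy',P)
al=(P[...,0]>.38)&(P[...,0]<.60)&(abs(P[...,1])<.25)
print('bar',mask_rect(P,al,.0465,.058)); print('arm',mask_rect(P,al,.07,.086));print('wing',mask_rect(P,al,.112,.13)); 
print(np.nanmax(P[...,2][al])); s=r.sense();print(s['time_s'],s['joint_positions'])
for y in (1.21,1.21-np.pi):
    for d in (0,-1.4,-2.8): print(y+d,solve_ik([.48,-.09,.11],down(y+d)))
E
```

```text
bar [(np.int32(370), [492.0, 73.7, 14.4, 24.5, 2.8], [492.3999938964844, 73.30000305175781]), (np.int32(4853), [457.0, 9.9, 59.9, 218.8, 4.2], [468.1000061035156, 30.600000381469727])]
arm [(np.int32(1987), [515.9, -84.8, 81.9, 29.1, 2.7], [520.2999877929688, -84.19999694824219]), (np.int32(71), [471.7, -78.2, 20.2, 4.6, 45.5], [472.29998779296875, -77.69999694824219])]
wing [(np.int32(482), [480.4, -86.1, 37.5, 8.2, 60.3], [481.5, -85.0])]
0.32265116867687604
27.85 [ 0.03921539  0.27127146 -0.03402211  2.19865396  0.01469854  0.67194163
 -1.52660234]
1.21 [ 0.51915995  0.58615505 -0.57314997  2.21595996  0.6604464   0.51091094
  0.64027426]
-0.18999999999999995 [ 0.28192145  0.53688089 -0.2511958   2.22602305  0.32325543  0.41174788
 -0.42299052]
-1.5899999999999999 [ 0.09916223  0.52800275 -0.00877289  2.23396627  0.01192607  0.37966486
 -1.50949285]
-1.9315926535897932 [ 0.06822433  0.52873308  0.03236317  2.23530712 -0.04422822  0.37811612
 -1.79431429]
-3.331592653589793 [-0.12039153  0.54819467  0.28681429  2.24335688 -0.39243314  0.39575483
 -2.84056582]
-4.731592653589793 [ 0.57661182  0.60654388 -0.65449984  2.21362288  0.73157523  0.54620527
  0.91131352]
```

View pics/w8.png

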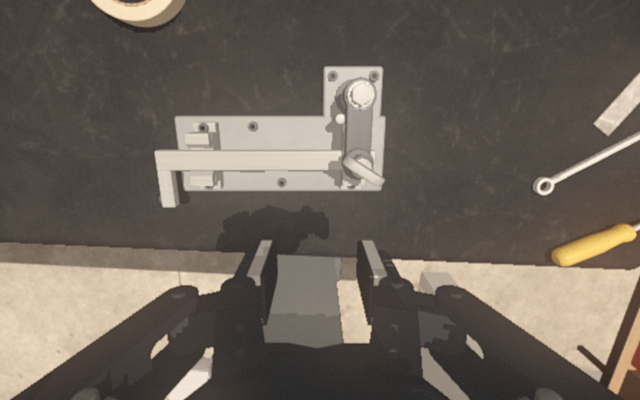

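```bash
python3 - <<'E'
from fit import *
def wing(P):
    m=(P[...,2]>.112)&(P[...,2]<.13)&(P[...,0]>.45)&(P[...,0]<.55)&(P[...,1]<-.05)&(P[...,1]>-.18)
    p=P[m]; z=p[:,2]; t=p[z>np.percentile(z,60)]; print(len(p),np.round(np.percentile(z,[50,80,95]),4))
    c,_,V=np.linalg.svd((t-t.mean(0))[:,:2],full_matrices=False); print(t.mean(0),np.rad2deg(np.arctan2(V[0,1],V[0,0]))%180)
def ref(P,l,lo,hi): 
    m=(abs(P[...,0]-l[0])<.006)&(abs(P[...,1]-l[1])<.008)&(P[...,2]>lo)&(P[...,2]<hi); print('ref',np.median(P[m][:,2]))
for n in ('w4','w7','w8'):
    P=np.load(n+'.npy');print(n);wing(P);ref(P,(.492,.074),.045,.056);ref(P,(.542,-.084),.085,.105)
r.move_pose([.47,-.03,.22],down(-np.pi/2+.05)); P=cam('wrist')['P'];print('new');wing(P);ref(P,(.492,.074),.045,.056);ref(P,(.542,-.084),.085,.105);print(r.sense()['time_s'])
E
```

```text
w4
603 [0.1216 0.1228 0.1236]
[ 0.52072285 -0.14116919  0.12288593] 45.63624126953354
ref 0.05152406758580469
ref 0.08624084184716313
w7
719 [0.1214 0.1229 0.1236]
[ 0.52056635 -0.14098559  0.12284914] 45.37689447459056
ref 0.05136768210517245
ref 0.08620649893181317
w8
482 [0.1229 0.1238 0.1244]
[ 0.48024039 -0.08659161  0.1238515 ] 60.878491952372315
ref 0.05137116170369532
ref 0.08619121960825624
new
556 [0.1228 0.1237 0.1245]
[ 0.48048084 -0.08628627  0.12385418] 59.161022115082986
ref 0.051513423668573644
ref 0.08614730203804832
28.1583
```

```bash
cat > screw.py <<'E'
from h import *
XY=[.4804,-.0865];Y0=-1.52;ZS=.1134  # TCP z when seated
PITCH=.004/(2*np.pi)
def jq(th,z=None):
    j=np.array(solve_ik([*XY,(ZS+PITCH*th) if z is None else z],down(Y0)));j[6]+=th;return j
def st(): 
    s=r.sense();return s,np.round(s['joint_positions'][6],3),np.round(s['force'],1),np.round(s['wrist_torque'],3),round(float(s['grasp_force']),1)
E
python3 - <<'E'
from screw import *
th=2.618-Y0
r.move_pose([*XY,.20],down(Y0))
q1=[jq(th,z) for z in (.20,.16,None)];print(q1[0])
r.goto_joints(q1[0]); r.goto_joints(q1[1]); r.goto_joints(q1[2]); 
s=st();print(s[0]['eef_pos'],s[1:])
r.grip(0,40);s=st();print(s[0]['opening'],s[1:],s[0]['orientation'],s[0]['time_s'])
E
```

```text
[ 0.1063808   0.36956411 -0.02679217  2.17512176  0.0172112   0.59709655
  2.68516311]
[ 0.47994985 -0.08652401  0.11639512] (np.float64(2.674), array([0.4, 0.6, 0. ]), array([-0.022, -0.023, -0.013]), 0.0)
0.007269157339598061 (np.float64(2.674), array([-2.3,  0.1, 10. ]), array([ 0.076,  0.478, -0.   ]), 57.0) [-4.99905129e-01  8.66079390e-01 -7.35548038e-04  9.00772263e-04] 32.9167
```

```bash
cat >> screw.py <<'E'
def turn(j,yaw,z,d):
    """from commanded joints j (TCP yaw, z) turn d with the thread's rise"""
    z2=z+PITCH*d; a=np.array(solve_ik([*XY,z2],down(yaw))); assert abs(a-j).max()<.15,(a,j)
    a[6]+=d; r.goto_joints(a); return a,yaw+d,z2
E
python3 - <<'E'
from screw import *
s=r.sense();j=np.array(s['joint_positions']);yaw=2.618;z=s['eef_pos'][2]
while yaw>-1.2:
    j,yaw,z=turn(j,yaw,z,-min(.5,yaw+1.2+1e-6) if yaw+1.2>.01 else -.02)
    s=st();j=s[0]['joint_positions'];print(round(yaw,2),round(z,4),s[1:],np.round(s[0]['eef_pos'],4),s[0]['time_s'])
    if abs(s[3][2])>.4: break
c=cam('wrist');save(c,'w9')
c=cam('side');cv2.imwrite('pics/s9.png',cv2.resize(c['img'][180:300,240:400,::-1],None,fx=4,fy=4,interpolation=cv2.INTER_CUBIC))
E
```

```text
2.12 0.118 (np.float64(2.177), array([  3.3,  -1.8, -10.1]), array([-0.45 , -0.785, -0.077]), 51.6) [ 0.4816 -0.087   0.1184] 33.4667
1.62 0.1177 (np.float64(1.676), array([  4. ,  -3.8, -11.3]), array([-0.988, -0.833, -0.029]), 51.5) [ 0.4819 -0.0879  0.1181] 34.0167
1.12 0.1174 (np.float64(1.176), array([  3.7,  -6.6, -10. ]), array([-1.412, -0.743, -0.023]), 51.5) [ 0.4817 -0.0888  0.1178] 34.5667
0.62 0.1171 (np.float64(0.676), array([  3.6,  -6. , -10.2]), array([-1.649, -0.541, -0.029]), 51.6) [ 0.481  -0.0896  0.1175] 35.1167
0.12 0.1167 (np.float64(0.176), array([ 1.4, -8.9, -7.7]), array([-1.803, -0.301, -0.015]), 51.9) [ 0.4801 -0.0899  0.1171] 35.6667
-0.38 0.1164 (np.float64(-0.325), array([-0.3, -8.2, -6.1]), array([-1.646e+00, -1.300e-02,  1.000e-03]), 52.4) [ 0.4791 -0.0897  0.1168] 36.2167
-0.88 0.1161 (np.float64(-0.825), array([-1.4, -6.5, -4.8]), array([-1.355,  0.206, -0.017]), 52.8) [ 0.4783 -0.0891  0.1164] 36.7667
-1.2 0.1159 (np.float64(-1.143), array([-1.8, -4.7, -2.7]), array([-1.089,  0.241, -0.087]), 53.2) [ 0.478  -0.0886  0.1163] 37.1667
```

View pics/w9.png

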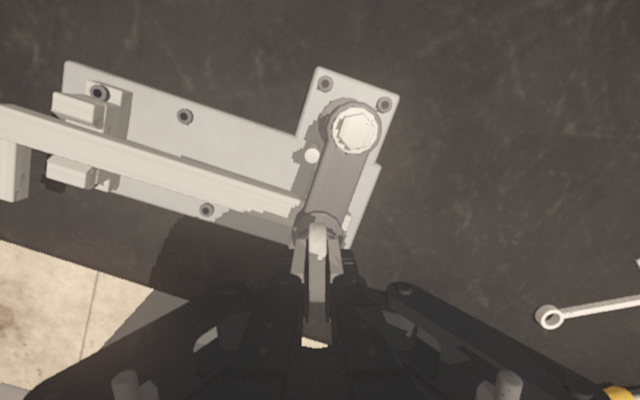

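```bash
python3 - <<'E'
from screw import *
r.grip(.025)
r.move_straight([.4802,-.0870,.1168],.03,rot=down(-1.2)); s=st();print(s[0]['eef_pos'],s[2:])
c=cam('wrist');P=c['P'];save(c,'w10')
m=(P[...,2]>.112)&(P[...,2]<.13)&(P[...,0]>.45)&(P[...,0]<.52)&(P[...,1]<-.06)&(P[...,1]>-.12);p=P[m];print(len(p),p.mean(0),cv2.minAreaRect((p[:,:2]*1000).astype(np.float32)))
from fit import mask_rect
print('arm',mask_rect(P,(P[...,0]<.6)&(P[...,1]<0),.07,.082))
r.grip(0,40);r.hold(.1);s=st();print(s[0]['eef_pos'],s[1:],s[0]['opening'],s[0]['time_s'])
E
```

```text
[ 0.48029061 -0.08683068  0.11693241] (array([-0.5,  0.2,  0.2]), array([-0.032, -0.003,  0.032]), 0.0)
2696 [ 0.48556433 -0.08469728  0.12069838] ((484.0478820800781, -82.78158569335938), (40.483863830566406, 37.89318084716797), 73.69246673583984)
arm [(np.int32(5060), [512.8, -85.2, 88.2, 29.3, 2.8], [516.4000244140625, -83.80000305175781])]
[ 0.48053375 -0.08767978  0.11693301] (np.float64(-1.143), array([ 0.7, -2.3,  1.9]), array([-0.53 , -0.105, -0.04 ]), 41.8) 0.006985011701353575 38.2667
```

```bash
python3 - <<'E'
from screw import *
import screw; screw.XY=[.4804,-.0872]
yaw=-1.2;z=.1169
while yaw>-1.75:
    j=r.sense()['joint_positions']
    j,yaw,z=turn(j,yaw,z,-.08); r.hold(.08)
    s=st();print(round(yaw,2),s[1:],np.round(s[0]['eef_pos'],4),s[0]['time_s'])
    if abs(s[3][2])>.5: break
E
```

```text
-1.28 (np.float64(-1.221), array([ 0.6, -3.4,  2.2]), array([-0.713, -0.098, -0.007]), 41.8) [ 0.4805 -0.0877  0.1169] 38.6
-1.36 (np.float64(-1.3), array([ 0.1, -4.6,  1.7]), array([-0.977, -0.031, -0.054]), 41.9) [ 0.4806 -0.0877  0.1169] 38.9333
-1.44 (np.float64(-1.379), array([ 0.5, -5.4,  2.5]), array([-1.112, -0.027, -0.   ]), 42.1) [ 0.4806 -0.0877  0.1169] 39.2667
-1.52 (np.float64(-1.459), array([ 0.1, -4.7,  3.7]), array([-1.036, -0.047, -0.006]), 42.1) [ 0.4806 -0.0877  0.1169] 39.6
-1.6 (np.float64(-1.536), array([-0.5, -6.1,  4.9]), array([-1.251, -0.017,  1.127]), 58.7) [ 0.4807 -0.0877  0.1169] 39.9333
```

```bash
python3 - <<'E'
from screw import *
import screw; screw.XY=[.4804,-.0874]
r.hold(.3); s=st();print(s[1:])
yaw=-1.6;z=s[0]['eef_pos'][2]
for k in range(4):
    j=r.sense()['joint_positions']
    j,yaw,z=turn(j,yaw,z,(.04+1.6)/4)
    s=st();print(round(yaw,2),s[1:],np.round(s[0]['eef_pos'],4),s[0]['time_s'])
r.hold(.5);s=st();print(s[1:],s[0]['opening'])
from fit import mask_rect
c=cam('top');P=c['P'];m=(P[...,0]>.44)&(P[...,0]<.52)&(P[...,1]>-.04)&(P[...,1]<.2);print('bar',mask_rect(P,m,.046,.058))
c=cam('wrist');save(c,'w11');P=c['P']
print('arm',mask_rect(P,(P[...,0]<.6)&(P[...,0]>.4)&(P[...,1]<0),.07,.082)); print('bar',mask_rect(P,P[...,1]>-.08,.046,.058)[-3:])
E
```

```text
(np.float64(-1.536), array([-0.3, -6.3,  4.8]), array([-1.284, -0.006,  1.088]), 58.7)
-1.19 (np.float64(-1.133), array([ 2.5, -5. , -1.9]), array([-1.097, -0.302, -0.005]), 41.3) [ 0.4805 -0.0876  0.117 ] 40.7083
-0.78 (np.float64(-0.725), array([ 1.3, -5.1, -5.1]), array([-0.953, -0.343,  0.014]), 41.0) [ 0.4803 -0.0874  0.1171] 41.1833
-0.37 (np.float64(-0.316), array([ 1.6, -4.3, -6.3]), array([-0.921, -0.213,  0.048]), 40.9) [ 0.4801 -0.0873  0.1174] 41.6583
0.04 (np.float64(0.094), array([ 0.6, -4.4, -6.4]), array([-0.885, -0.059,  0.011]), 40.7) [ 0.4798 -0.0873  0.1177] 42.1333
(np.float64(0.098), array([-1. , -3.6, -8.6]), array([-0.883,  0.076,  0.   ]), 40.4) 0.00749198023761846
bar [(np.int32(130), [470.9, 84.0, 54.9, 69.2, 2.4], [467.8999938964844, 83.5999984741211])]
arm [(np.int32(4410), [511.0, -82.8, 30.2, 91.0, 87.6], [511.8999938964844, -81.0999984741211])]
bar [(np.int32(167), [538.8, -72.5, 19.7, 4.4, 16.2], [537.5, -72.0]), (np.int32(171), [498.9, -76.5, 14.9, 5.6, 3.5], [498.70001220703125, -75.5999984741211]), (np.int32(177), [460.2, -77.6, 4.8, 14.3, 89.9], [460.20001220703125, -77.5])]
```

View pics/w11.png

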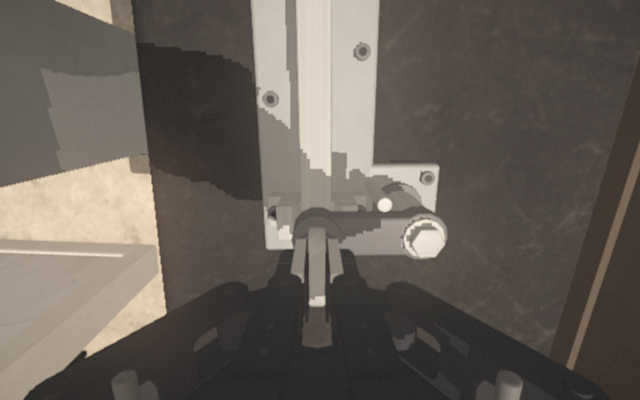

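```bash
python3 -c "
from h import *
print(ticket.job_done())"
```

```text
the job is handed in; nothing more can be done
None
```

I handed the job in at about 43 s. The stop bar lies in both slots with its foot outside the plain rest on the robot's side, and the clamp arm is home on its pin. I seated the thumbscrew hard, backed it off about 1.6 rad, and the fingers still grip it at about 40 N. The push on the clamp arm backed the screw off about 1.4 rad first, so it needed extra turns down, and I regripped it once before it seated. I never moved near the spanner, square, caliper or oil bottle but did not re-measure them at the end, and the hand-in returned no verdict.

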